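# Lay a boiled-egg breakfast tray

### The arm

A 7-joint arm with a two-finger parallel gripper is mounted at the origin on a cart in front of the work surface, level with it; the furniture and walls round the work are solid. World frame = base frame: x ahead of the robot, y to its left, z up, the work surface at z = 0. Lengths are in m, angles in rad, forces in N, time in s.
With the tool pointing down it reaches from about 0.425 to 0.875 m from the base axis. Payload 4.7 kg.
Tool frame: the origin (TCP) lies midway between the tips of the shut fingers; the grasp point (between the pads) lies 19 mm behind it; z points along the fingers, y is the line along which they close (so a half turn about z gives the same grasp; the last joint's range is limited). The gripper opens to 87 mm and grips with 3 to 60 N. Pads are 19 mm wide; open, the fingers measure 117 mm over their backs; the gripper's body (75 mm by 190 mm) begins 51 mm behind the grasp point.
Start: joints at [1.261, 0.321, -0.07, 1.45, 0.023, 1.371, -0.057], TCP at [0.207, -0.616, 0.223] pointing down, gripper open.
Joint ranges: [-2.86, 2.86], [-0.3, 2.09], [-1.38, 1.24], [0.06, 2.45], [-1.56, 4.7], [0.09, 2.05], [-2.69, 2.69]. Speed limits (rad/s): [2.57, 2.57, 3.14, 3.14, 3.14, 3.14, 3.14].

### API

Orientations are given as a rotation vector (axis times angle).
In Python, from bench import ctrl gives the robot as it stands. The module is installed in compiled form; this text tells all that it offers.
- The arm moves only by the shell command python3 -m handwheel 'ROWS' [FORCE]. ROWS is JSON, a list of rows, each a list of 7 numbers: the finger opening in m, from 0 to 0.087, then the shift along the tool's x, y, z in m, then the turn, a rotation vector about the tool's x, y, z in degrees. A call has 1 to 12 rows; each row shifts and turns the commanded pose from where the row before left it, along the tool's axes as they then stand; what a row does not reach is not made up. A row lasts 1/8 s, in which the tool goes at most 62.5 mm and 10.7 degrees, less where a joint would pass 70% of its speed; a pose out of reach is approached as far as the arm can. A call is refused whole if a number of a shift passes 0.0625 or a number of a turn 10.7, either way. A call with a gripper value outside its range is refused whole. The fingers move at their own pace and stop on an object; FORCE is the grip in N (left out, the last holds). Time passes only in rows, so rows that do not move let the fingers close. It gives the time, the measured TCP pose, the force, the opening and the grip force at its end, in the units of the state.
- ctrl.get_state(): the state, without advancing time (a new reading comes with each control period).
- ctrl.get_image(name): name is "scene" or "top"; returns (picture, depth): 480x640x3 uint8, blue, green, red; 480x640 float32, m along the optical axis (not along the pixel's ray), 0 where there is no reading.
- ctrl.camera_info(name): a dict with "intrinsics" (3x3 intrinsics, pixels), "R" (3x3) and "t" (3): a world point X has camera coordinates R X + t. Camera axes: x right, y down, z forward; pixel columns grow to the right and rows downward; lengths in m; the calibration is good to about 2 mm. A picture is of the moment at which its call begins. camera_info takes no time and is no camera call.
- ctrl.close_job(): hands the job in; it is judged then, once.
The state is a dict: "time": time; "joint_positions": joint angles; "qd": joint speeds; "joint_torque": joint torques, N m; "position": TCP position; "tool_rot": TCP orientation; "ft_force": force on the tool from outside, world axes, zero at the start; "torque": the same for the moment, N m; "grip_width": opening from 0.0 (shut) to 1.0 (fully open); "grip_force": force on a finger pad.
Only numpy, scipy, OpenCV 4.12 (cv2) and the standard library are available. Lean on these libraries where they do the work, as an engineer would, in place of code of your own. Each camera call takes 0.05 s, during which the arm holds its last target. There are 200 camera calls.

### The job

Lay the boiled-egg breakfast on the wooden tray, seen from where the robot stands: stand the blue egg cup in the middle of the white plate and the brown egg upright in the egg cup, stand the salt shaker in the gap between the plate and the mug, midway and touching neither, and lay the teaspoon straight across the tray close behind the plate, centred on it, with its handle to the right and clear of plate and rim. Leave the mug, the red-capped spice jar and the other two eggs where they are.

Things in the scene. Friction and masses are not known exactly. Their poses are not given: they have to be found in the camera images.
- tray: Bamboo serving tray on the worktop, fixed, 270 (x, front to back) x 384 (y) mm with a rail 10 mm wide and 24 mm high all round and a grip bar 46 mm high over the middle of each end. Origin: centre of its underside; its floor is at z = +10 mm. +x points to its back (away from the robot), +y to its left end.
- plate: White side plate, fixed on the tray, 130 mm across, rim 13 mm high; its flat middle (80 mm across) is 5.5 mm above its origin. Origin: centre of its underside, on the tray floor. Its axes are parallel to the tray's (+x behind, +y left). It stands in the left or the right half of the tray, 30 mm in front of the tray's middle line.
- mug: White mug with grey spots, in the other half of the tray, origin 200 mm from the plate's, 91 mm tall; bystander, leave it. Origin: on the tray floor, at the centre of mug plus handle. The round body (82 mm across) is centred 18 mm along its +y, the handle reaches 58 mm along its -y, roughly towards the robot.
- egg_cup: Blue glazed egg cup, 52 mm tall, foot 46 mm across, stem 20 mm, bowl 43 to 46 mm across at the rim; the bowl is open, mouth 35 mm across. Origin: centre of the foot's underside, z up. It starts standing on the brown glass board over the hob (board top at z = 8 mm). A seated egg's origin is about 69 mm above this origin.
- egg_brown: Brown boiled egg, 44 mm across, 57 mm tall, 60 g. Origin: on its axis at its middle, where it is widest; z along its long axis, up. It starts upright in one of the three holes (60 mm apart in a row, row along y, turned up to 0.25 rad) of a dark wooden rack, 66 x 186 mm, rack top 17 mm below this origin; the neighbours in the row are the other two eggs.
- egg_white: White egg, same shape and origin, in the same rack; bystander, leave it.
- egg_green: Pale blue-green egg, same shape and origin, in the same rack; bystander, leave it.
- salt_shaker: Salt shaker, clear glass with a grey top, round, 44 mm across, 90 mm tall (above 74 mm it narrows to 34 mm). Origin: centre of its underside, z up. It starts standing on the glass board.
- spice_jar: Glass spice jar with a red cap, 47 mm across, 97 mm tall, standing on the glass board; bystander, leave it. Origin: centre of its underside.
- teaspoon: Steel teaspoon, 132 x 26 x 9 mm, lying on the worktop left of the tray. Origin: middle of its length, underside; +x points to the tip of its bowl, -x to the end of its handle (at the start towards the robot), z up. Fingers closing across its middle stop about 20 mm apart.

How it is judged:
By the outcome, as a careful person would: the job done as asked, in the order asked, and still so for the second after the job is handed in, with the robot touching nothing.
It also fails if it takes over 102 s, if anything falls off the work surface, if the arm or the gripper's body presses on something with over 40 N, if the wrist force passes 120 N, or if a joint passes its speed limit or range.

## Working session

There is one attempt and no reset: what is moved stays moved. The work goes in short steps, Python scripts to look and compute and a shell command to move; the robot and the scene stay as the last step left them, time stands still between calls to the robot, and variables do not carry over. Pictures are saved under pics/ and viewed, at most 14 in all, crops included, and the job is handed in when it is done.

```bash
mkdir -p pics; ls; python3 - <<'E'
from bench import ctrl
import cv2,numpy as np
np.set_printoptions(precision=4,suppress=True)
s=ctrl.get_state(); print(s)
for n in("scene","top"):
    im,d=ctrl.get_image(n); cv2.imwrite(f"pics/{n}0.png",im); np.savez(f"{n}0.npz",im=im,d=d)
    c=ctrl.camera_info(n); print(n,np.array(c["intrinsics"]),np.array(c["R"]),np.array(c["t"]),(d>0).mean())
E
```

```text
pics
{'time': 0.0, 'joint_positions': array([ 1.2611,  0.3218, -0.0701,  1.4517,  0.0226,  1.3708, -0.0569]), 'qd': array([-0.0009, -0.0004, -0.0015,  0.0014,  0.0003, -0.0019,  0.0002]), 'joint_torque': array([ -0.0004, -49.1285,  -0.404 , -31.2525,  -0.0637,   0.0439,
         0.0002]), 'position': array([ 0.2066, -0.6157,  0.2214]), 'tool_rot': array([-3.0986, -0.5061,  0.0006]), 'ft_force': array([-0.0515,  0.3802,  0.6275]), 'torque': array([ 0.0128, -0.0297,  0.0046]), 'grip_force': 0.0, 'grip_width': 1.0048719693766939}
scene [[550.3591   0.     316.2925]
 [  0.     550.3591 235.7431]
 [  0.       0.       1.    ]] [[ 0.6527 -0.7571  0.0268]
 [-0.2868 -0.2796 -0.9163]
 [ 0.7012  0.5904 -0.3997]] [-0.3328  0.2035  0.9225] 0.9960188802083333
top [[514.0799   0.     320.1162]
 [  0.     514.0799 232.745 ]
 [  0.       0.       1.    ]] [[-0.0036 -1.      0.0036]
 [-0.9742  0.0027 -0.2255]
 [ 0.2255 -0.0044 -0.9742]] [0.0041 0.529  1.2505] 0.9958561197916667
```

View pics/top0.png

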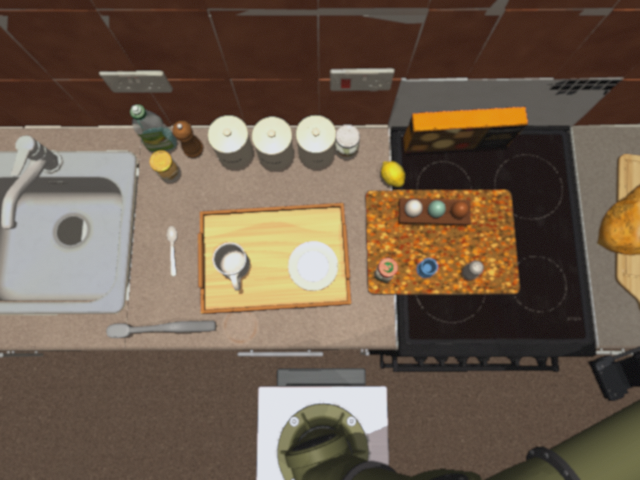

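View pics/scene0.png

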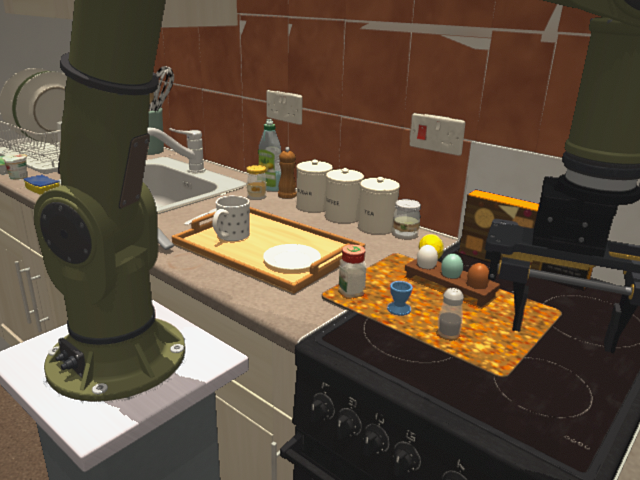

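The top view shows the tray centred near (275,258), the plate at (313,266) in its right half and the mug at (231,262). The spoon is at (172,250). The eggs are white (414,208), green (437,209) and brown (461,209); the jar is at (387,270), the cup at (428,268) and the shaker at (476,269). The scene view agrees: cup (401,297), shaker (452,313), brown egg (479,275).

```bash
cat > h.py <<'E'
import numpy as np,cv2
from bench import ctrl
from scipy.spatial.transform import Rotation as Rn
np.set_printoptions(precision=4,suppress=True)
def grab(n,save=None):
    im,d=ctrl.get_image(n)
    if save: cv2.imwrite(f"pics/{save}.png",im)
    return im,d
def cam(n):
    c=ctrl.camera_info(n); return np.array(c["intrinsics"]),np.array(c["R"]),np.array(c["t"])
def cloud(n,d):
    K,R,t=cam(n); v,u=np.mgrid[:480,:640]
    P=np.stack([(u-K[0,2])/K[0,0]*d,(v-K[1,2])/K[1,1]*d,d],-1)
    return (P-t)@R
def ray(n,uv,z):
    K,R,t=cam(n); o=-R.T@t; r=R.T@np.linalg.solve(K,[uv[0],uv[1],1]); return o+r*(z-o[2])/r[2]
def proj(n,X):
    K,R,t=cam(n); p=K@(R@np.array(X)+t); return p[:2]/p[2]
def tri(a,b):
    A=[];B=[]
    for n,uv in(("top",a),("scene",b)):
        K,R,t=cam(n);o=-R.T@t;r=R.T@np.linalg.solve(K,[uv[0],uv[1],1]);r/=np.linalg.norm(r)
        M=np.eye(3)-np.outer(r,r);A.append(M);B.append(M@o)
    return np.linalg.solve(sum(A),sum(B))
def circ(p):  # algebraic circle fit
    A=np.c_[2*p,np.ones(len(p))];s=np.linalg.lstsq(A,(p**2).sum(1),rcond=None)[0]
    return s[:2],np.sqrt(s[2]+s[:2]@s[:2])
E
python3 - <<'E'
from h import *
D={n:np.load(n+"0.npz") for n in("top","scene")}
C={n:cloud(n,D[n]["d"]) for n in D}
def box(n,x,y,z):
    c=C[n];return (c[...,0]>x[0])&(c[...,0]<x[1])&(c[...,1]>y[0])&(c[...,1]<y[1])&(c[...,2]>z[0])&(c[...,2]<z[1])
for nm,uv in dict(plate=(313,266),mug=(231,262),spoon=(172,250),white=(414,208),green=(437,209),brown=(461,209),jar=(387,270),cup=(428,268),shaker=(476,269)).items():
    u,v=uv;p=C["top"][v,u]; print(nm,p)
    for n in C:
        m=box(n,(p[0]-.045,p[0]+.045),(p[1]-.045,p[1]+.045),(.014,.2))
        q=C[n][m]
        if len(q): 
            zt=np.percentile(q[:,2],99); t=q[q[:,2]>zt-.008]
            print("   ",n,len(q),"ztop %.4f"%zt,"top mean",t.mean(0),"ext",t.min(0)[:2],t.max(0)[:2])
E
python3 - <<'E'
import cv2
a=cv2.imread('pics/top0.png')[170:330,150:540]; b=cv2.imread('pics/scene0.png')[170:370,170:570]
import numpy as np
a=cv2.resize(a,(800,328),interpolation=cv2.INTER_CUBIC);cv2.imwrite('pics/topc.png',a)
E
```

```text
plate [0.4501 0.021  0.0194]
    top 988 ztop 0.0251 top mean [0.4495 0.021  0.0198] ext [ 0.4051 -0.0233] [0.4951 0.0654]
    scene 671 ztop 0.0249 top mean [0.4537 0.0249 0.0193] ext [ 0.4054 -0.024 ] [0.4951 0.0659]
mug [0.4618 0.2344 0.0162]
    top 918 ztop 0.1039 top mean [0.4568 0.2308 0.1001] ext [0.4174 0.1895] [0.4973 0.265 ]
    scene 1046 ztop 0.1029 top mean [0.4564 0.2301 0.0993] ext [0.417  0.1895] [0.4965 0.271 ]
spoon [0.4956 0.392  0.0084]
    top 5 ztop 0.0151 top mean [0.4922 0.3896 0.0146] ext [0.4677 0.3833] [0.5051 0.3934]
    scene 1 ztop 0.0146 top mean [0.4916 0.3861 0.0146] ext [0.4916 0.3861] [0.4916 0.3861]
white [ 0.5875 -0.2356  0.0834]
    top 776 ztop 0.0849 top mean [ 0.5955 -0.2374  0.0811] ext [ 0.5781 -0.2519] [ 0.6102 -0.2244]
    scene 882 ztop 0.0845 top mean [ 0.5903 -0.2396  0.0811] ext [ 0.5762 -0.2523] [ 0.6046 -0.224 ]
green [ 0.5856 -0.2946  0.0802]
    top 856 ztop 0.0859 top mean [ 0.5923 -0.2971  0.0819] ext [ 0.5777 -0.3132] [ 0.6068 -0.2499]
    scene 1122 ztop 0.0843 top mean [ 0.5876 -0.2967  0.0807] ext [ 0.5751 -0.3125] [ 0.6007 
[... 236 characters left out ...]
3111]
jar [ 0.4256 -0.1589  0.1054]
    top 435 ztop 0.1115 top mean [ 0.4336 -0.1616  0.1067] ext [ 0.4111 -0.1833] [ 0.4549 -0.1395]
    scene 1238 ztop 0.1085 top mean [ 0.4285 -0.1626  0.1062] ext [ 0.4092 -0.1832] [ 0.4557 -0.1369]
cup [ 0.4418 -0.2742  0.0329]
    top 297 ztop 0.0640 top mean [ 0.4428 -0.272   0.0605] ext [ 0.4217 -0.2912] [ 0.4632 -0.2496]
    scene 598 ztop 0.0635 top mean [ 0.4417 -0.2696  0.06  ] ext [ 0.4187 -0.2907] [ 0.4651 -0.2485]
shaker [ 0.4282 -0.3763  0.1006]
    top 335 ztop 0.1010 top mean [ 0.4349 -0.3806  0.0968] ext [ 0.4216 -0.3953] [ 0.4466 -0.3666]
    scene 1029 ztop 0.0990 top mean [ 0.4296 -0.3819  0.0958] ext [ 0.419  -0.3938] [ 0.4469 -0.3665]
```

View pics/topc.png

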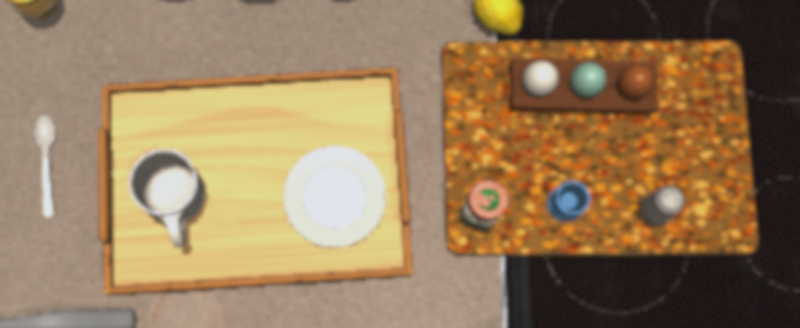

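The crop shows the tray slightly turned (corners at roughly (105,88), (397,70), (411,272) and (108,292) in the crop). The plate is well clear of the mug, and the cup stands between the jar and the shaker.

```bash
cat > meas.py <<'E'
from h import *
D={n:np.load(n+"0.npz") for n in("top","scene")}
C={n:cloud(n,D[n]["d"]) for n in D}
def pts(n,c,r,z,f=None):
    P=C[n];m=(np.hypot(P[...,0]-c[0],P[...,1]-c[1])<r)&(P[...,2]>z[0])&(P[...,2]<z[1])
    if f is not None: m&=f(D[n]["im"].astype(int))
    return P[m]
def sph_cyl(q):return circ(q[:,:2])
for n in C:
    print(n)
    q=pts(n,(.45,.02),.08,(.015,.03),lambda i:(i.max(-1)-i.min(-1)<40)&(i.min(-1)>120))
    h=cv2.convexHull(q[:,:2].astype(np.float32))[:,0]; print(" plate",circ(h.astype(float)),len(q))
    for nm,c,r,z in(("cup bowl",(.442,-.271),.032,(.045,.066)),("shaker",(.43,-.381),.032,(.03,.075)),("shaker top",(.43,-.381),.032,(.085,.1)),("jar",(.43,-.162),.032,(.03,.09)),("mug",(.457,.231),.05,(.06,.106))):
        q=pts(n,c,r,z); print(" ",nm,len(q),circ(q[:,:2]),"z",np.percentile(q[:,2],[2,98]))
    for nm,c in(("white",(.59,-.238)),("green",(.588,-.297)),("brown",(.587,-.357))):
        q=pts(n,c,.027,(.045,.09)); # fit egg: ellipsoid-ish sphere on upper part
        A=np.c_[2*q[:,:2],q[:,2]**2,q[:,2],np.ones(len(q))]; s=np.linalg.lstsq(A,(q[:,:2]**2).sum(1),rcond=None)[0]
        print(" ",nm,len(q),s[:2],"zc",-s[3]/2/s[2],"zmax",q[:,2].max())
P=C["top"]; R=[]
m=(P[...,0]>.33)&(P[...,0]<.68)&(P[...,1]>-.1)&(P[...,1]<.34)&(P[...,2]>.018)&(P[...,2]<.05)
im=D["top"]["im"].astype(int); m&=(im[...,2]-im[...,0]>60)
lab=cv2.connectedComponentsWithStats(m.astype(np.uint8))
q=P[m]; r=cv2.minAreaRect((q[:,:2]*1000).astype(np.float32)); print("tray rect",r,len(q))
# spoon
m=(P[...,0]>.42)&(P[...,0]<.60)&(P[...,1]>.36)&(P[...,1]<.43)&(im.min(-1)>150)
q=P[m]; print("spoon",len(q),q.min(0),q.max(0)); r=cv2.minAreaRect((q[:,:2]*1000).astype(np.float32)); print(r); print(np.median(q[:,2]))
vx=cv2.fitLine(q[:,:2].astype(np.float32),cv2.DIST_HUBER,0,.001,.001).ravel();print(vx)
E
python3 meas.py
```

```text
top
 plate (array([0.4524, 0.0215]), np.float64(0.06368784646704073)) 1527
  cup bowl 123 (array([ 0.4424, -0.271 ]), np.float64(0.018298384718055016)) z [0.0459 0.0639]
  shaker 136 (array([ 0.4338, -0.3822]), np.float64(0.018514452564096416)) z [0.033  0.0736]
  shaker top 136 (array([ 0.4352, -0.381 ]), np.float64(0.011937002696392708)) z [0.0865 0.0989]
  jar 115 (array([ 0.4335, -0.1617]), np.float64(0.024226006894091427)) z [0.0329 0.0884]
  mug 400 (array([0.4558, 0.2236]), np.float64(0.03884171336157528)) z [0.061  0.1043]
  white 231 [ 0.5958 -0.2392] zc 0.05014731124332917 zmax 0.08753450524869696
  green 237 [ 0.5933 -0.2988] zc 0.05258976535313347 zmax 0.08792888542849278
  brown 240 [ 0.5914 -0.3587] zc 0.05340799913735922 zmax 0.08699405562525535
scene
 plate (array([0.4518, 0.0242]), np.float64(0.06428221321161343)) 1076
  cup bowl 324 (array([ 0.4416, -0.2699]), np.float64(0.018764566813836366)) z [0.0462 0.0633]
  shaker 555 (array([ 0.4308, -0.3821]), np.float64(0.016686198920908037)) z [0.0314 0.0739]
  shaker top 212 (array([ 0.4309, -0.3819]), np.float64(0.010988032837137968)) z [0.0853 0.0997]
  jar 717 (array([ 0.4321, -0.1599]), np.float64(0.023063748734116502)) z [0.0313 0.0886]
  mug 805 (array([0.4561, 0.2264]), np.float64(0.038897046410306196)) z [0.062  0.1027]
  white 373 [ 0.594  -0.2376] zc 0.057869855565990946 zmax 0.08617965495125814
  green 393 [ 0.592  -0.2972] zc 0.056832547638322524 zmax 0.08755485813187645
  brown 419 [ 0.5904 -0.3567] zc 0.05707670509853185 zmax 0.08625036179822189
tray rect ((476.15863037109375, 123.23816680908203), (271.09405517578125, 385.4742431640625), 3.474252223968506) 1984
spoon 292 [ 0.4275  0.3811 -0.0067] [0.5623 0.4121 0.0151]
((495.367919921875, 391.5688171386719), (135.71495056152344, 26.650909423828125), 7.742410182952881)
0.004725109159165694
[0.9958 0.0916 0.5006 0.394 ]
```

```bash
cat > go.py <<'E'
# go.py x y z toolx_yaw_deg [lean_deg]: shift in present tool axes (mm) and turn (deg) left to the target
import sys
from h import *
x,y,z,w=map(float,sys.argv[1:5]); l=float(sys.argv[5]) if len(sys.argv)>5 else 0
s=ctrl.get_state(); R=Rn.from_rotvec(s["tool_rot"]); c,n=np.cos(np.radians(w)),np.sin(np.radians(w))
T=Rn.from_matrix(np.array([[c,n,0],[n,-c,0],[0,0,-1]]))*Rn.from_euler("y",l,degrees=True)
print("t",round(s["time"],2),"pos",s["position"],"shift mm",R.inv().apply(np.array([x,y,z])-s["position"])*1000,"turn",np.degrees((R.inv()*T).as_rotvec()),"after turn shift",T.inv().apply(np.array([x,y,z])-s["position"])*1000,"q7",s["joint_positions"][6])
E
python3 - <<'E'
from h import *
d=np.load("top0.npz")["d"];P=cloud("top",d)
for nm,xr,yr in(("egg behind",(.63,.9),(-.42,-.30)),("tray behind",(.62,.9),(-.05,.1))):
    m=(P[...,0]>xr[0])&(P[...,0]<xr[1])&(P[...,1]>yr[0])&(P[...,1]<yr[1])&(P[...,2]>.03);print(nm,P[m].min(0),P[m].max(0))
E
python3 go.py .442 -.2705 .15 90
```

```text
egg behind [ 0.7696 -0.42    0.0301] [ 0.8545 -0.3     0.5383]
tray behind [ 0.7226 -0.05    0.03  ] [0.8553 0.0999 0.5355]
t 0.1 pos [ 0.2066 -0.6158  0.2216] shift mm [ 333.0519 -252.3074   71.9688] turn [ -0.0885  -0.0544 -71.4463] after turn shift [345.2811 235.4124  71.5825] q7 -0.05689551709907511
```

```bash
python3 -m handwheel '[[0.087,0.037,-0.028,0,0,0,0],[0.087,0.037,-0.028,0,0,0,0],[0.087,0.037,-0.028,0,0,0,0],[0.087,0.037,-0.028,0,0,0,0],[0.087,0.037,-0.028,0,0,0,0],[0.087,0.037,-0.028,0,0,0,0],[0.087,0.037,-0.028,0,0,0,0],[0.087,0.037,-0.028,0,0,0,0],[0.087,0.037,-0.028,0,0,0,0]]' 20; python3 -m handwheel '[[0.087,0,0,0.01,0,0,-10.2],[0.087,0,0,0.01,0,0,-10.2],[0.087,0,0,0.01,0,0,-10.2],[0.087,0,0,0.01,0,0,-10.2],[0.087,0,0,0.01,0,0,-10.2],[0.087,0,0,0.01,0,0,-10.2],[0.087,0,0,0.01,0,0,-10.2],[0.087,0,0,0,0,0,0],[0.087,0,0,0,0,0,0]]'; python3 go.py .442 -.2705 .03 90
```

```text
time: 1.23
position: [0.4427, -0.2699, 0.2222]
tool_rot: [-3.1, -0.506, 0.001]
ft_force: [0.4, 0.3, -0.8]
grip_width: 0.998
grip_force: 0.0
time: 2.35
position: [0.4424, -0.2715, 0.1528]
tool_rot: [2.226, 2.217, -0.0]
ft_force: [-0.6, -0.5, 0.3]
grip_width: 1.0
grip_force: 0.0
t 2.35 pos [ 0.4424 -0.2715  0.1528] shift mm [  0.9814  -0.3781 122.7686] turn [ 0.0074  0.009  -0.2202] after turn shift [  0.9635  -0.3585 122.7688] q7 0.45456262341514836
```

```bash
python3 -m handwheel '[[0.087,0.001,0,0.03,0,0,0],[0.087,0,0,0.03,0,0,0],[0.087,0,0,0.03,0,0,0],[0.087,0,0,0.022,0,0,0],[0.087,0,0,0.011,0,0,0],[0.087,0,0,0,0,0,0],[0.04,0,0,0,0,0,0],[0.02,0,0,0,0,0,0],[0.02,0,0,0,0,0,0],[0.02,0,0,0,0,0,0],[0.02,0,0,0,0,0,0],[0.02,0,0,0,0,0,0]]' 20
```

```text
time: 3.85
position: [0.4424, -0.2704, 0.0296]
tool_rot: [2.222, 2.22, -0.0]
ft_force: [-0.5, 0.6, 0.7]
grip_width: 0.507
grip_force: 20.0
```

```bash
python3 -m handwheel '[[0.02,0,0,0,0,0,0],[0.02,0,0,0,0,0,0],[0.02,0,0,-0.02,0,0,0],[0.02,0,0,-0.03,0,0,0],[0.02,0,0,-0.04,0,0,0],[0.02,0,0,-0.04,0,0,0],[0.02,0,0,0,0,0,0]]'; python3 go.py .4522 .0222 .16 93.5
```

```text
time: 4.72
position: [0.4443, -0.2715, 0.1628]
tool_rot: [2.218, 2.216, 0.001]
ft_force: [0.2, -0.2, -0.9]
grip_width: 0.502
grip_force: 20.0
t 4.72 pos [ 0.4443 -0.2715  0.1628] shift mm [293.6972   7.6657   1.6583] turn [ 0.2846  0.2329 -3.5511] after turn shift [292.6491  25.8531   2.7674] q7 0.4582162283292161
```

```bash
python3 -m handwheel '[[0.02,0.025,0.001,0,0,0,0],[0.02,0.042,0.001,0,0,0,0],[0.02,0.042,0.001,0,0,0,0],[0.02,0.042,0.001,0,0,0,0],[0.02,0.042,0.001,0,0,0,0],[0.02,0.042,0.001,0,0,0,0],[0.02,0.042,0.001,0,0,0,0],[0.02,0.017,0.001,0,0,-3.5],[0.02,0,0,0,0,0,0],[0.02,0,0,0,0,0,0]]'; python3 - <<'E'
from h import *
im,d=grab("top","top1");np.savez("top1.npz",im=im,d=d)
s,d2=grab("scene","scene1");np.savez("scene1.npz",im=s,d=d2)
cv2.imwrite("pics/j1.png",np.hstack([cv2.resize(im[150:350,150:450],(400,267)),cv2.resize(s[150:350,170:470],(400,267))]))
E
python3 go.py .4522 .0222 .042 93.5
```

```text
t 4.83 pos [ 0.4419 -0.2703  0.1591] shift mm [292.5169  10.0529 117.1124] turn [-0.0289  0.0027 -3.5526] after turn shift [291.3282  28.1003 117.1358] q7 0.45807326927763invalid input
```

View pics/j1.png

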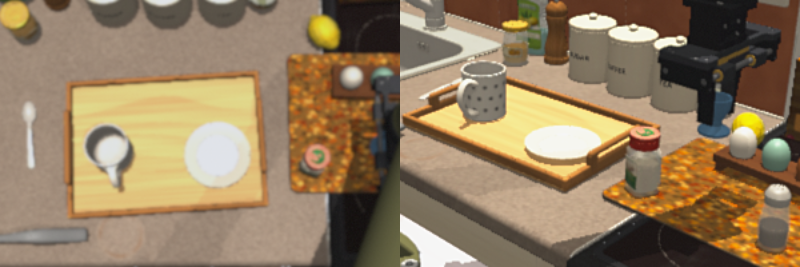

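The move was refused because one row had six numbers. The picture shows the cup held upright in the fingers at (715,118), with everything else unmoved.

```bash
python3 -m handwheel '[[0.02,0.025,0.001,0,0,0,0],[0.02,0.042,0.001,0,0,0,0],[0.02,0.042,0.001,0,0,0,0],[0.02,0.042,0.001,0,0,0,0],[0.02,0.042,0.001,0,0,0,0],[0.02,0.042,0.001,0,0,0,0],[0.02,0.041,0.002,0,0,0,0],[0.02,0.017,0.002,0,0,0,-3.5],[0.02,0,0,0,0,0,0],[0.02,0,0,0,0,0,0]]'; python3 - <<'E'
from h import *
s,d=grab("scene","scene1b"); P=cloud("scene",d); i=s.astype(int)
m=(i[...,0]-i[...,2]>40)&(P[...,2]>.08)&(P[...,0]<.6)&(P[...,1]>-.1); m=cv2.morphologyEx(m.astype(np.uint8),cv2.MORPH_OPEN,np.ones((2,2)))>0
q=P[m];print(len(q),"cup z",np.percentile(q[:,2],[1,3,50,99]))
f=q[q[:,2]<np.percentile(q[:,2],2)+.008];print("foot",circ(f[:,:2]),f.min(0),f.max(0))
b=q[q[:,2]>np.percentile(q[:,2],60)];print("bowl",b.min(0),b.max(0))
E
python3 go.py .4522 .0222 .042 93.5
```

```text
time: 6.08
position: [0.4522, 0.0211, 0.159]
tool_rot: [-2.155, -2.285, 0.002]
ft_force: [0.4, 0.2, -1.6]
grip_width: 0.502
grip_force: 20.0
102 cup z [0.0102 0.1401 0.1451 0.15  ]
foot (array([0.5571, 0.1496]), np.float64(0.18233205012388815)) [ 0.4277 -0.0018  0.0036] [0.7225 0.2372 0.147 ]
bowl [0.4284 0.0011 0.1457] [0.4577 0.0302 0.1507]
t 6.12 pos [0.4523 0.021  0.1591] shift mm [  1.2557   0.0829 117.1344] turn [-0.0508  0.0186 -0.1993] after turn shift [  1.2175  -0.0165 117.1349] q7 -0.013559826320715092
```

```bash
python3 -m handwheel '[[0.02,0.001,0,0.025,0,0,0],[0.02,0,0,0.035,0,0,0],[0.02,0,0,0.035,0,0,0],[0.02,0,0,0.018,0,0,0],[0.02,0,0,0.005,0,0,0],[0.02,0,0,0.002,0,0,0],[0.02,0,0,0.001,0,0,0],[0.02,0,0,0.001,0,0,0],[0.02,0,0,0,0,0,0]]'; python3 go.py .4522 .0222 .037 93.5
```

```text
time: 7.25
position: [0.4527, 0.0235, 0.0379]
tool_rot: [2.153, 2.287, 0.0]
ft_force: [-0.0, 0.5, -1.5]
grip_width: 0.501
grip_force: 20.0
t 7.25 pos [0.4527 0.0235 0.0379] shift mm [-1.3012 -0.6051  0.8527] turn [ 0.036   0.0233 -0.0467] after turn shift [-1.301  -0.6057  0.8526] q7 -0.14688927488187692
```

```bash
python3 -m handwheel '[[0.02,-0.001,-0.0005,0.0005,0,0,0],[0.02,0,0,0.0005,0,0,0],[0.02,0,0,0.0005,0,0,0],[0.02,0,0,0,0,0,0]]'; python3 -m handwheel '[[0.06,0,0,0,0,0,0],[0.075,0,0,0,0,0,0],[0.075,0,0,0,0,0,0],[0.075,0,0,0,0,0,0],[0.075,0,0,-0.02,0,0,0],[0.075,0,0,-0.03,0,0,0],[0.075,0,0,-0.04,0,0,0],[0.075,0,0,-0.04,0,0,0],[0.075,0,0,0,0,0,0]]'; python3 go.py .591 -.3578 .165 90
```

```text
time: 7.75
position: [0.4522, 0.0224, 0.037]
tool_rot: [2.153, 2.287, -0.002]
ft_force: [-3.3, -0.4, 10.1]
grip_width: 0.504
grip_force: 20.0
time: 8.88
position: [0.4544, 0.0226, 0.169]
tool_rot: [2.15, 2.283, 0.005]
ft_force: [-0.5, -0.4, -0.6]
grip_width: 0.859
grip_force: 0.0
t 8.88 pos [0.4544 0.0226 0.169 ] shift mm [-387.9532  113.4884    5.3991] turn [0.3581 0.0908 3.4456] after turn shift [-380.4377  136.6294    4.0083] q7 -0.007434122639297596
```

```bash
python3 -m handwheel '[[0.08,-0.03,0.009,0,0,0,0],[0.08,-0.039,0.0115,0,0,0,0],[0.08,-0.039,0.0115,0,0,0,0],[0.08,-0.039,0.0115,0,0,0,0],[0.08,-0.039,0.0115,0,0,0,0],[0.08,-0.039,0.0115,0,0,0,0],[0.08,-0.039,0.0115,0,0,0,0],[0.08,-0.039,0.0115,0,0,0,0],[0.08,-0.039,0.0115,0,0,0,0],[0.08,-0.039,0.0115,0,0,0,0],[0.08,-0.009,0.001,0,0,0,3.4],[0.08,0,0,0,0,0,0]]'; python3 - <<'E'
from h import *
for n in("top","scene"):
    s,d=grab(n,n+"2"); P=cloud(n,d); i=s.astype(int)
    m=(i[...,0]-i[...,2]>40)&(abs(P[...,0]-.452)<.05)&(abs(P[...,1]-.022)<.05)&(P[...,2]>.02);q=P[m]
    u=q[q[:,2]>.045];print(n,len(q),"rim",circ(u[:,:2]),u.min(0),u.max(0))
E
python3 go.py .591 -.3578 .045 90
```

```text
time: 10.38
position: [0.588, -0.3604, 0.1637]
tool_rot: [-2.219, -2.22, 0.001]
ft_force: [0.7, 1.0, -0.5]
grip_width: 0.918
grip_force: 0.0
top 219 rim (array([0.4513, 0.0216]), np.float64(0.01658128085093043)) [0.4316 0.003  0.0451] [0.4703 0.0407 0.0722]
scene 210 rim (array([0.4507, 0.0226]), np.float64(0.01843353534441474)) [0.4297 0.0016 0.055 ] [0.4727 0.0435 0.0727]
t 10.47 pos [ 0.5886 -0.3586  0.1649] shift mm [  0.6069   2.5363 119.8779] turn [-0.0768 -0.0838  0.1718] after turn shift [  0.7895   2.3735 119.8802] q7 0.37483157528280864
```

```bash
python3 -m handwheel '[[0.08,0.001,0.002,0.025,0,0,0],[0.08,0,0,0.035,0,0,0],[0.08,0,0,0.03,0,0,0],[0.08,0,0,0.02,0,0,0],[0.08,0,0,0.01,0,0,0],[0.08,0,0,0,0,0,0],[0.045,0,0,0,0,0,0],[0.02,0,0,0,0,0,0],[0.02,0,0,0,0,0,0],[0.02,0,0,0,0,0,0],[0.02,0,0,0,0,0,0],[0.02,0,0,0,0,0,0]]' 15;  python3 go.py .591 -.3578 .045 90
```

```text
time: 11.98
position: [0.5916, -0.3589, 0.0465]
tool_rot: [2.219, 2.222, 0.001]
ft_force: [1.9, -0.6, 0.2]
grip_width: 0.494
grip_force: 15.0
t 11.97 pos [ 0.5916 -0.3589  0.0465] shift mm [ 1.1071 -0.6344  1.4797] turn [0.0913 0.0294 0.0667] after turn shift [ 1.1056 -0.6333  1.4812] q7 0.3387773598258722
```

```bash
python3 -m handwheel '[[0.02,0,0,-0.01,0,0,0],[0.02,0,0,-0.02,0,0,0],[0.02,0,0,-0.03,0,0,0],[0.02,0,0,-0.03,0,0,0],[0.02,0,0,-0.03,0,0,0],[0.02,0,0,-0.01,0,0,0],[0.02,0,0,0,0,0,0],[0.02,0,0,0,0,0,0]]'; python3 - <<'E'
from h import *
im,d=grab("top");s,d2=grab("scene","scene3")
cv2.imwrite("pics/j3.png",cv2.resize(s[130:350,370:640],(736,600)))
E
python3 go.py .451 .022 .19 93.5
```

```text
time: 12.98
position: [0.5899, -0.3586, 0.1745]
tool_rot: [-2.219, -2.221, 0.001]
ft_force: [-0.3, -0.4, -0.6]
grip_width: 0.492
grip_force: 15.0
t 13.07 pos [ 0.59   -0.3586  0.1744] shift mm [ 380.7196 -138.6923  -14.7943] turn [-0.1326 -0.0777 -3.4426] after turn shift [ 388.3392 -115.5456  -15.61  ] q7 0.37314543493466534
```

View pics/j3.png

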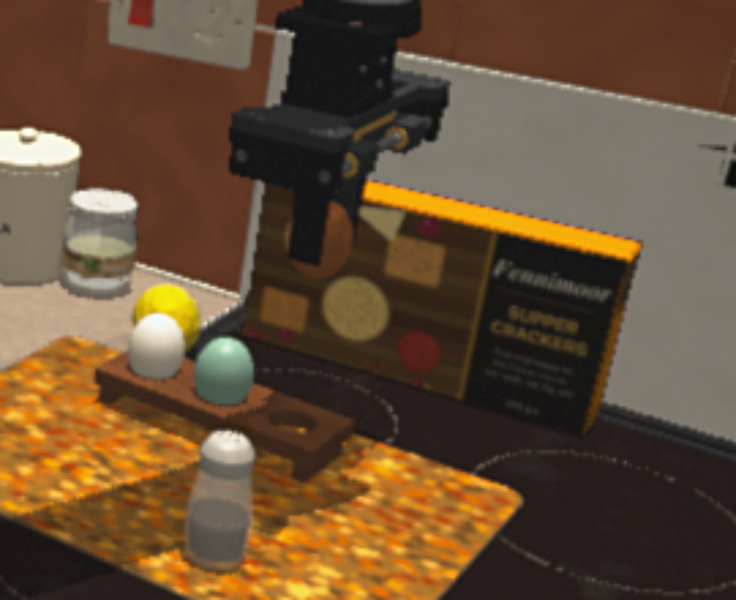

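The egg is gripped at (320,245) and looks upright. The other two eggs are still in the rack.

```bash
python3 -m handwheel '[[0.02,0.02,-0.008,-0.002,0,0,0],[0.02,0.038,-0.014,-0.002,0,0,0],[0.02,0.038,-0.014,-0.002,0,0,0],[0.02,0.038,-0.014,-0.002,0,0,0],[0.02,0.038,-0.014,-0.002,0,0,0],[0.02,0.038,-0.014,-0.002,0,0,0],[0.02,0.038,-0.014,-0.002,0,0,0],[0.02,0.038,-0.014,0,0,0,0],[0.02,0.038,-0.014,0,0,0,0],[0.02,0.038,-0.014,0,0,0,0],[0.02,0.018,-0.005,0,0,0,-3.4],[0.02,0,0,0,0,0,0]]';python3 -m handwheel '[[0.02,0,0,0,0,0,0],[0.02,0,0,0,0,0,0]]'; python3 - <<'E'
from h import *
s,d=grab("scene","scene4"); P=cloud("scene",d)
cv2.imwrite("pics/j4.png",cv2.resize(s[100:300,200:420],(660,600)))
hsv=cv2.cvtColor(s,cv2.COLOR_BGR2HSV)
m=(hsv[...,0]<16)&(hsv[...,1]>90)&(np.hypot(P[...,0]-.451,P[...,1]-.022)<.04)&(P[...,2]>.12);q=P[m]
if len(q): print(len(q),q.min(0),q.max(0),"low pts",q[q[:,2]<q[:,2].min()+.006].mean(0))
E
python3 go.py .451 .022 .0735 93.5
```

```text
time: 14.58
position: [0.4514, 0.0215, 0.1899]
tool_rot: [2.15, 2.29, -0.001]
ft_force: [-0.7, -0.6, -0.1]
grip_width: 0.487
grip_force: 15.0
time: 14.82
position: [0.4518, 0.0196, 0.1899]
tool_rot: [-2.156, -2.284, -0.0]
ft_force: [0.3, 0.2, -0.6]
grip_width: 0.494
grip_force: 15.0
383 [ 0.4193 -0.0152  0.1744] [0.4885 0.0418 0.5077] low pts [0.4457 0.0144 0.1776]
t 14.88 pos [0.4518 0.0198 0.1899] shift mm [  2.2161  -0.5891 116.3614] turn [-0.019  -0.0198 -0.172 ] after turn shift [  2.2582  -0.6209 116.3605] q7 0.011920167140502346
```

View pics/j4.png

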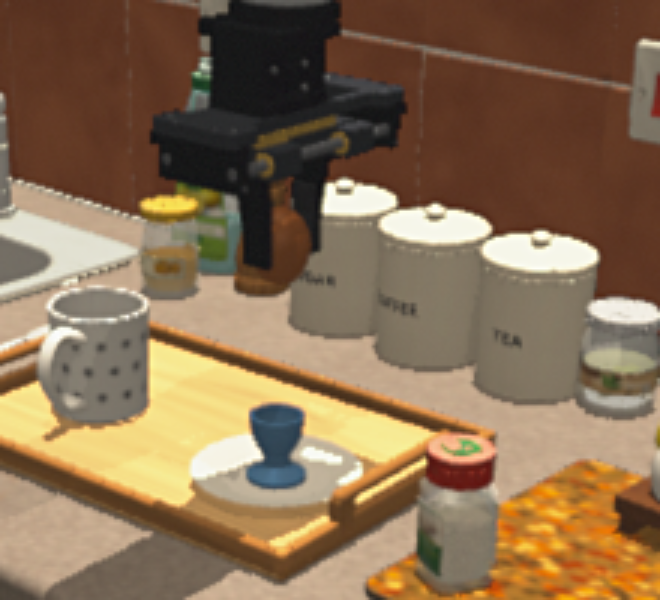

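The cup stands centred on the plate at about (277,445). The egg is held above it at (275,250), with its bottom about 16 mm below the TCP.

```bash
python3 -m handwheel '[[0.02,0.002,-0.001,0.02,0,0,0],[0.02,0,0,0.03,0,0,0],[0.02,0,0,0.03,0,0,0],[0.02,0,0,0.02,0,0,0],[0.02,0,0,0.007,0,0,0],[0.02,0,0,0,0,0,0],[0.02,0,0,0.002,0,0,0],[0.02,0,0,0.002,0,0,0],[0.02,0,0,0.002,0,0,0],[0.02,0,0,0,0,0,0]]'; python3 go.py .451 .022 .0735 93.5
```

```text
time: 16.12
position: [0.4506, 0.0229, 0.0772]
tool_rot: [2.153, 2.287, 0.0]
ft_force: [0.7, -0.4, 0.0]
grip_width: 0.499
grip_force: 15.0
t 16.12 pos [0.4506 0.0229 0.0772] shift mm [-0.8756  0.369   3.6811] turn [ 0.0282  0.0161 -0.0489] after turn shift [-0.8769  0.37    3.6806] q7 -0.09053880119456217
```

```bash
python3 -m handwheel '[[0.02,-0.001,0,0.001,0,0,0],[0.02,0,0,0.001,0,0,0],[0.02,0,0,0.001,0,0,0],[0.02,0,0,0.0005,0,0,0],[0.02,0,0,0,0,0,0]]'; python3 - <<'E'
from h import *
im,d=grab("scene","scene5");cv2.imwrite("pics/j5.png",cv2.resize(im[170:300,220:380],(738,600)))
E
python3 go.py .451 .022 .0735 93.5
```

```text
time: 16.75
position: [0.4521, 0.0215, 0.0753]
tool_rot: [2.152, 2.285, 0.002]
ft_force: [0.1, -1.2, 11.8]
grip_width: 0.495
grip_force: 15.0
t 16.8 pos [0.4521 0.0214 0.0753] shift mm [ 0.6199 -1.0755  1.7528] turn [ 0.1622  0.0812 -0.0617] after turn shift [ 0.6185 -1.0698  1.7567] q7 -0.09251184278885131
```

View pics/j5.png

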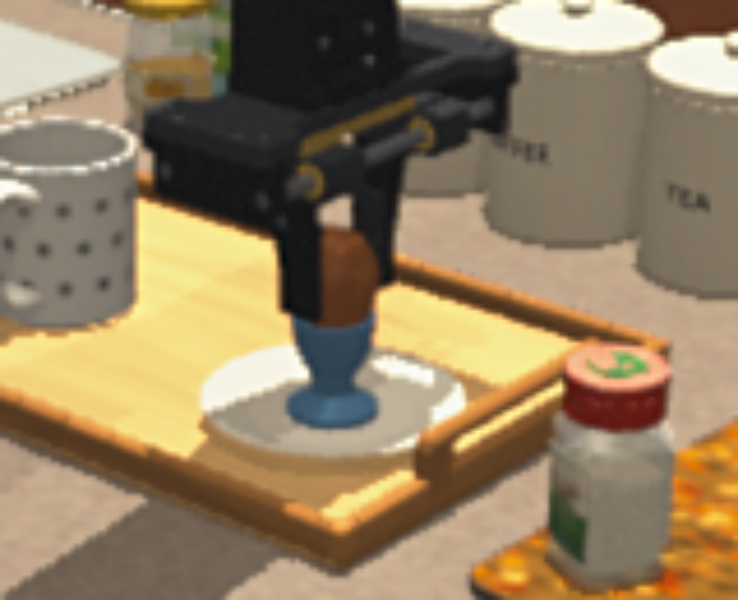

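The egg sits upright in the cup at (345,280), with contact felt at 12 N. Next I release it gently.

```bash
python3 -m handwheel '[[0.043,0,0,-0.0005,0,0,0],[0.044,0,0,-0.0005,0,0,0],[0.046,0,0,0,0,0,0],[0.05,0,0,0,0,0,0],[0.06,0,0,0,0,0,0],[0.075,0,0,0,0,0,0],[0.08,0,0,0,0,0,0],[0.08,0,0,-0.01,0,0,0],[0.08,0,0,-0.03,0,0,0],[0.08,0,0,-0.03,0,0,0],[0.08,0,0,-0.03,0,0,0],[0.08,0,0,0,0,0,0]]' 5; python3 go.py .432 -.382 .175 90
```

```text
time: 18.3
position: [0.4523, 0.022, 0.1774]
tool_rot: [2.15, 2.284, 0.004]
ft_force: [-0.1, -0.0, -0.5]
grip_width: 0.922
grip_force: 0.0
t 18.3 pos [0.4523 0.022  0.1774] shift mm [-402.0858  -44.6323    2.7486] turn [0.3108 0.0795 3.4514] after turn shift [-404.0466  -20.3309    2.3652] q7 0.0029516706922622636
```

```bash
python3 -m handwheel '[[0.08,-0.03,-0.003,0,0,0,0],[0.08,-0.04,-0.0045,0,0,0,0],[0.08,-0.04,-0.0045,0,0,0,0],[0.08,-0.04,-0.0045,0,0,0,0],[0.08,-0.04,-0.0045,0,0,0,0],[0.08,-0.04,-0.0045,0,0,0,0],[0.08,-0.04,-0.0045,0,0,0,0],[0.08,-0.04,-0.0045,0,0,0,0],[0.08,-0.04,-0.0045,0,0,0,0],[0.08,-0.04,-0.0045,0,0,0,0],[0.08,-0.012,-0.0015,0,0,0,3.4],[0.08,0,0,0,0,0,0]]'; python3 - <<'E'
from h import *
for n in("top","scene"):
    s,d=grab(n,n+"6"); P=cloud(n,d); i=s.astype(int)
    m=(i[...,2]-i[...,0]>25)&(np.hypot(P[...,0]-.452,P[...,1]-.022)<.035)&(P[...,2]>.075)&(P[...,2]<.13);q=P[m]
    A=np.c_[2*q[:,:2],q[:,2]**2,q[:,2],np.ones(len(q))]; k=np.linalg.lstsq(A,(q[:,:2]**2).sum(1),rcond=None)[0]
    print(n,len(q),"egg",k[:2],-k[3]/2/k[2],"top",np.percentile(q[:,2],99),q[q[:,2]>np.percentile(q[:,2],90)].mean(0))
cv2.imwrite("pics/j6.png",cv2.resize(s[170:300,220:380],(738,600)))
E
python3 go.py .432 -.382 .041 90
```

```text
time: 19.8
position: [0.4288, -0.3826, 0.1734]
tool_rot: [-2.221, -2.22, -0.0]
ft_force: [-0.2, -0.5, 0.4]
grip_width: 0.918
grip_force: 0.0
top 199 egg [0.4512 0.021 ] 0.04658583231325811 top 0.11731270968797594 [0.4522 0.0215 0.1138]
scene 335 egg [0.4497 0.0217] 0.0869779013416316 top 0.1145120446797147 [0.4474 0.0202 0.1131]
t 19.9 pos [ 0.4298 -0.3808  0.1739] shift mm [ -1.3561   2.3074 132.8879] turn [-0.0411 -0.0797  0.1669] after turn shift [ -1.1647   2.2157 132.8913] q7 0.6240259125165113
```

View pics/j6.png

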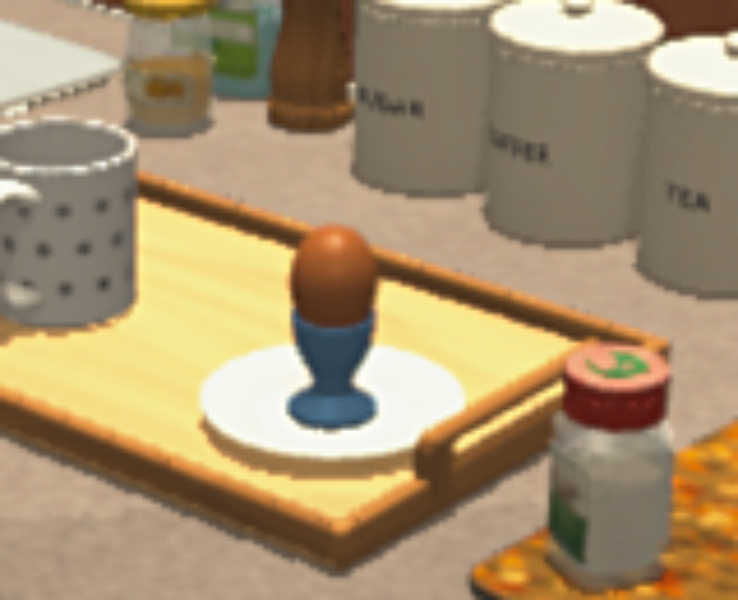

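The egg stands upright in the cup, in the middle of the plate (335,275). Next comes the shaker.

```bash
python3 -m handwheel '[[0.08,-0.001,0.002,0.03,0,0,0],[0.08,0,0,0.035,0,0,0],[0.08,0,0,0.035,0,0,0],[0.08,0,0,0.022,0,0,0],[0.08,0,0,0.011,0,0,0],[0.08,0,0,0,0,0,0],[0.045,0,0,0,0,0,0],[0.02,0,0,0,0,0,0],[0.02,0,0,0,0,0,0],[0.02,0,0,0,0,0,0],[0.02,0,0,0,0,0,0],[0.02,0,0,0,0,0,0]]' 25; python3 go.py .432 -.382 .041 90; python3 -m handwheel '[[0.02,0,0,0,0,0,0],[0.02,0,0,-0.02,0,0,0],[0.02,0,0,-0.03,0,0,0],[0.02,0,0,-0.04,0,0,0],[0.02,0,0,-0.04,0,0,0],[0.02,0,0,-0.04,0,0,0],[0.02,0,0,0,0,0,0],[0.02,0,0,0,0,0,0]]'; python3 go.py .4545 .1345 .205 93.5
```

```text
time: 21.4
position: [0.4323, -0.3832, 0.0419]
tool_rot: [2.219, 2.222, 0.0]
ft_force: [2.1, -0.4, 0.3]
grip_width: 0.464
grip_force: 24.8
t 21.4 pos [ 0.4323 -0.3832  0.0419] shift mm [ 1.2233 -0.268   0.8693] turn [0.0576 0.0336 0.0603] after turn shift [ 1.2225 -0.2685  0.8703] q7 0.5794457355443533
time: 22.4
position: [0.431, -0.3827, 0.2113]
tool_rot: [-2.22, -2.222, 0.001]
ft_force: [0.6, 0.3, -2.0]
grip_width: 0.458
grip_force: 24.6
t 22.4 pos [ 0.431  -0.3827  0.2113] shift mm [517.2084  23.9139   6.5086] turn [-0.0599 -0.0236 -3.4516] after turn shift [514.8332  55.0027   6.3376] q7 0.6285496590994246
```

```bash
python3 -m handwheel '[[0.02,0.025,0.002,0,0,0,0],[0.02,0.046,0.002,0,0,0,0],[0.02,0.046,0.002,0,0,0,0],[0.02,0.046,0.002,0,0,0,0],[0.02,0.046,0.002,0,0,0,0],[0.02,0.046,0.002,0,0,0,0],[0.02,0.046,0.002,0,0,0,0],[0.02,0.046,0.002,0,0,0,0],[0.02,0.046,0.002,0,0,0,0],[0.02,0.046,0.002,0,0,0,0],[0.02,0.046,0.002,0,0,0,0],[0.02,0.032,0.002,0,0,0,-3.4]]'; python3 -m handwheel '[[0.02,0,0,0,0,0,0],[0.02,0,0,0,0,0,0]]'; python3 - <<'E'
from h import *
s=ctrl.get_state();p=s["position"]
for n in("scene","top"):
    im,d=grab(n,n+"7");P=cloud(n,d)
    m=(np.hypot(P[...,0]-p[0],P[...,1]-p[1])<.035)&(P[...,2]>.15)&(P[...,2]<p[2]-.004);q=P[m]
    if len(q)>5: print(n,len(q),"zlow",np.percentile(q[:,2],[1,5]),circ(q[:,:2]),"tcp",p)
    m=(np.hypot(P[...,0]-.457,P[...,1]-.228)<.07)&(P[...,2]>.03)&(P[...,2]<.095)&(P[...,0]>.3);q=P[m]
    b=q[(q[:,0]>.43)&(q[:,0]<.485)];print("mug min y",np.percentile(b[:,1],[0,1,3]))
E
python3 go.py .4545 .1345 .045 93.5
```

```text
time: 23.9
position: [0.453, 0.1372, 0.2104]
tool_rot: [-2.147, -2.292, 0.003]
ft_force: [-0.1, -0.6, -1.8]
grip_width: 0.456
grip_force: 24.6
time: 24.15
position: [0.454, 0.1337, 0.2105]
tool_rot: [-2.153, -2.287, 0.004]
ft_force: [-0.6, -1.0, -1.3]
grip_width: 0.458
grip_force: 24.6
scene 194 zlow [0.1796 0.1815] (array([0.4509, 0.1322]), np.float64(0.017333872136069135)) tcp [0.454  0.1337 0.2105]
mug min y [0.1806 0.1848 0.1856]
mug min y [0.2511 0.2517 0.2536]
t 24.25 pos [0.4547 0.1328 0.2109] shift mm [  1.8231   0.1286 165.9002] turn [-0.0751  0.0481 -0.158 ] after turn shift [  1.6837  -0.084  165.9017] q7 -0.25046911176864634
```

```bash
python3 -m handwheel '[[0.02,0.002,0,0.025,0,0,0],[0.02,0,0,0.035,0,0,0],[0.02,0,0,0.035,0,0,0],[0.02,0,0,0.035,0,0,0],[0.02,0,0,0.02,0,0,0],[0.02,0,0,0.01,0,0,0],[0.02,0,0,0.002,0,0,0],[0.02,0,0,0.002,0,0,0],[0.02,0,0,0.001,0,0,0],[0.02,0,0,0,0,0,0]]'; python3 go.py .4545 .1355 .044 93.5
```

```text
time: 25.5
position: [0.4555, 0.1359, 0.0469]
tool_rot: [2.153, 2.287, 0.001]
ft_force: [0.0, 0.9, -0.9]
grip_width: 0.457
grip_force: 24.6
t 25.5 pos [0.4555 0.1359 0.0469] shift mm [-0.3835 -0.9896  2.9271] turn [ 0.0482  0.0161 -0.0528] after turn shift [-0.3834 -0.9875  2.9278] q7 -0.44240691651084413
```

```bash
python3 -m handwheel '[[0.02,0,0,0.001,0,0,0],[0.02,0,0,0.001,0,0,0],[0.02,0,0,0.0005,0,0,0],[0.02,0,0,0.0005,0,0,0],[0.02,0,0,0,0,0,0]]'; python3 go.py .4545 .1355 .044 93.5
```

```text
time: 26.12
position: [0.4551, 0.136, 0.0438]
tool_rot: [2.153, 2.287, -0.0]
ft_force: [-1.7, -0.6, 4.3]
grip_width: 0.453
grip_force: 25.0
t 26.12 pos [0.4551 0.136  0.0438] shift mm [-0.4802 -0.6737 -0.1955] turn [-0.0068  0.0157 -0.0441] after turn shift [-0.4796 -0.674  -0.1958] q7 -0.44706180122758077
```

```bash
python3 -m handwheel '[[0.045,0,0,0,0,0,0],[0.06,0,0,0,0,0,0],[0.075,0,0,0,0,0,0],[0.08,0,0,0,0,0,0],[0.08,0,0,0,0,0,0],[0.08,0,0,-0.02,0,0,0],[0.08,0,0,-0.035,0,0,0],[0.08,0,0,-0.035,0,0,0],[0.08,0,0,-0.035,0,0,0],[0.08,0,0,0,0,0,0]]'; python3 - <<'E'
from h import *
for n in("top","scene"):
    im,d=grab(n,n+"8");P=cloud(n,d); i=im.astype(int)
    q=P[(np.hypot(P[...,0]-.455,P[...,1]-.135)<.03)&(P[...,2]>.02)&(P[...,2]<.11)]
    if len(q)>10: print(n,"shaker",circ(q[:,:2]),q[:,2].max())
    m=(P[...,0]>.42)&(P[...,0]<.60)&(P[...,1]>.36)&(P[...,1]<.43)&(i.min(-1)>145)&(P[...,2]<.03);q=P[m]
    if n=="scene" or len(q)<30: print(n,len(q)); 
    # spoon width/height along its length
    for a in np.arange(.42,.57,.012):
        w=q[(q[:,0]>=a)&(q[:,0]<a+.012)]
        if len(w)>1: print("  %.3f"%a,len(w),"y %.4f..%.4f mid %.4f zmed %.4f"%(w[:,1].min(),w[:,1].max(),w[:,1].mean(),np.median(w[:,2])))
T=cv2.imread("pics/top8.png")[215:285,150:195];S=cv2.imread("pics/scene8.png")[170:300,120:330]
cv2.imwrite("pics/j8.png",np.hstack([cv2.resize(T,(260,404)),cv2.resize(S,(540,404))]))
E
```

```text
time: 27.38
position: [0.4571, 0.1365, 0.1712]
tool_rot: [2.151, 2.284, 0.006]
ft_force: [0.2, 0.3, 0.4]
grip_width: 0.921
grip_force: 0.0
  0.420 8 y 0.3826..0.3924 mid 0.3873 zmed 0.0021
  0.432 34 y 0.3794..0.3965 mid 0.3879 zmed 0.0016
  0.444 25 y 0.3815..0.3969 mid 0.3885 zmed 0.0053
  0.456 28 y 0.3838..0.3997 mid 0.3903 zmed 0.0044
  0.468 28 y 0.3838..0.4015 mid 0.3918 zmed 0.0067
  0.480 24 y 0.3855..0.4029 mid 0.3941 zmed 0.0063
  0.492 22 y 0.3886..0.4004 mid 0.3930 zmed 0.0066
  0.504 16 y 0.3889..0.4016 mid 0.3948 zmed 0.0083
  0.516 28 y 0.3869..0.4099 mid 0.3975 zmed 0.0036
  0.528 48 y 0.3834..0.4140 mid 0.3980 zmed 0.0041
  0.540 47 y 0.3846..0.4152 mid 0.3985 zmed 0.0032
  0.552 29 y 0.3883..0.4109 mid 0.3991 zmed 0.0041
scene shaker (array([0.4508, 0.1332]), np.float64(0.01370645846982495)) 0.10307174061956272
scene 97
  0.420 4 y 0.3813..0.3988 mid 0.3910 zmed 0.0030
  0.432 19 y 0.3835..0.4069 mid 0.3918 zmed 0.0040
  0.444 7 y 0.3905..0.4036 mid 0.3933 zmed 0.0071
  0.456 5 y 0.3877..0.4074 mid 0.3951 zmed 0.0096
  0.468 10 y 0.3711..0.4131 mid 0.3938 zmed 0.0099
  0.480 10 y 0.3613..0.4144 mid 0.3866 zmed 0.0103
  0.492 7 y 0.3920..0.4163 mid 0.4002 zmed 0.0108
  0.504 6 y 0.3916..0.4192 mid 0.4047 zmed 0.0073
  0.516 7 y 0.3961..0.4196 mid 0.4074 zmed 0.0080
  0.528 11 y 0.4021..0.4201 mid 0.4093 zmed 0.0060
  0.540 10 y 0.4041..0.4284 mid 0.4107 zmed 0.0069
```

View pics/j8.png

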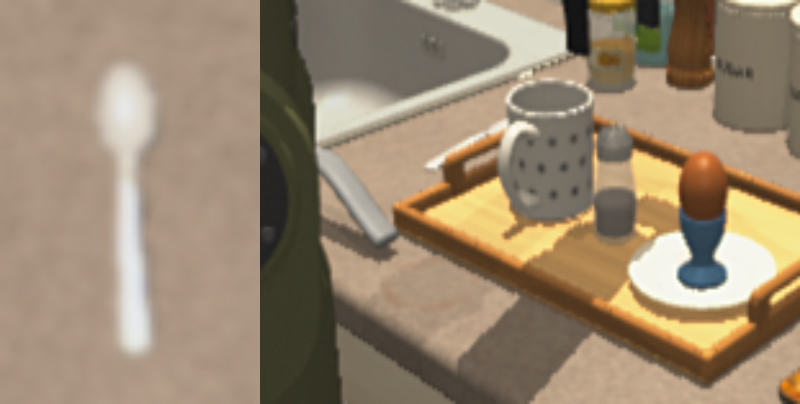

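The shaker stands upright between the mug and the plate. The spoon is undisturbed, with its handle towards the robot and its axis at about 5.5°.

```bash
python3 go.py .495 .3937 .171 5.5
```

```text
t 27.48 pos [0.455  0.1357 0.1683] shift mm [255.0887  55.3773  -2.8335] turn [ 0.037   0.0209 87.9401] after turn shift [  64.5101 -252.9351   -2.6801] q7 -0.2896542527902503
```

```bash
python3 -m handwheel '[[0.06,0.035,0.008,0,0,0,0],[0.06,0.044,0.009,0,0,0,0],[0.06,0.044,0.01,0,0,0,0],[0.06,0.044,0.01,0,0,0,0],[0.06,0.044,0.009,0,0,0,0],[0.06,0.044,0.009,0,0,0,0]]'; python3 -m handwheel '[[0.06,0,0,0.005,0,0,9.8],[0.06,0,0,0.005,0,0,9.8],[0.06,0,0,0.005,0,0,9.8],[0.06,0,0,0.005,0,0,9.8],[0.06,0,0,0.005,0,0,9.8],[0.06,0,0,0.005,0,0,9.8],[0.06,0,0,0.005,0,0,9.8],[0.06,0,0,0.005,0,0,9.8],[0.06,0,0,0.005,0,0,9.6],[0.06,0,0,0,0,0,0],[0.06,0,0,0,0,0,0]]'; python3 go.py .495 .3937 .002 5.5
```

```text
time: 28.22
position: [0.4942, 0.3946, 0.1662]
tool_rot: [-2.153, -2.287, 0.005]
ft_force: [0.5, -0.7, 0.0]
grip_width: 0.687
grip_force: 0.0
time: 29.6
position: [0.4942, 0.3937, 0.1226]
tool_rot: [3.137, 0.154, -0.002]
ft_force: [-1.0, 0.0, 0.6]
grip_width: 0.689
grip_force: 0.0
t 29.6 pos [0.4942 0.3937 0.1226] shift mm [  0.9884   0.0107 120.645 ] turn [0.0347 0.0771 0.1311] after turn shift [  0.8261   0.0818 120.6462] q7 -2.379317598689476
```

```bash
python3 -m handwheel '[[0.06,0.001,0,0.025,0,0,0],[0.06,0,0,0.035,0,0,0],[0.06,0,0,0.03,0,0,0],[0.06,0,0,0.018,0,0,0],[0.06,0,0,0.006,0,0,0],[0.06,0,0,0.003,0,0,0],[0.06,0,0,0,0,0,0],[0.06,0,0,0,0,0,0]]'; python3 go.py .495 .3937 .002 5.5
```

```text
time: 30.6
position: [0.4962, 0.3943, 0.0074]
tool_rot: [-3.137, -0.149, -0.002]
ft_force: [0.1, 1.0, 0.2]
grip_width: 0.692
grip_force: 0.0
t 30.6 pos [0.4962 0.3943 0.0074] shift mm [-1.2307  0.5271  5.4404] turn [-0.0369 -0.0789 -0.0444] after turn shift [-1.2236  0.5226  5.4425] q7 -2.4405906559880863
```

```bash
python3 -m handwheel '[[0.06,-0.001,0,0.002,0,0,0],[0.06,0,0,0.002,0,0,0],[0.06,0,0,0.001,0,0,0],[0.03,0,0,0,0,0,0],[0.005,0,0,0,0,0,0],[0.005,0,0,0,0,0,0],[0.005,0,0,0,0,0,0],[0.005,0,0,0,0,0,0],[0.005,0,0,0,0,0,0],[0.005,0,0,0,0,0,0]]' 25; python3 go.py .495 .3937 .002 5.5
```

```text
time: 31.85
position: [0.4947, 0.3938, 0.0015]
tool_rot: [3.138, 0.149, 0.0]
ft_force: [0.4, -0.7, 0.0]
grip_width: 0.22
grip_force: 24.9
t 31.85 pos [0.4947 0.3938 0.0015] shift mm [ 0.2867  0.1621 -0.4778] turn [ 0.0013 -0.005  -0.0448] after turn shift [ 0.2866  0.1623 -0.4779] q7 -2.4444158998727414
```

```bash
python3 -m handwheel '[[0.005,0,0,-0.015,0,0,0],[0.005,0,0,-0.03,0,0,0],[0.005,0,0,-0.035,0,0,0],[0.005,0,0,-0.035,0,0,0],[0.005,0,0,-0.035,0,0,0],[0.005,0,0,-0.01,0,0,0],[0.005,0,0,0,0,0,0]]'; python3 -m handwheel '[[0.005,0,0,0,0,0,-9.8],[0.005,0,0,0,0,0,-9.8],[0.005,0,0,0,0,0,-9.8],[0.005,0,0,0,0,0,-9.8],[0.005,0,0,0,0,0,-9.8],[0.005,0,0,0,0,0,-9.8],[0.005,0,0,0,0,0,-9.8],[0.005,0,0,0,0,0,-9.8],[0.005,0,0,0,0,0,-9.6],[0.005,0,0,0,0,0,0],[0.005,0,0,0,0,0,0]]'; python3 go.py .558 .027 .16 93.5
```

```text
time: 32.72
position: [0.4948, 0.394, 0.1622]
tool_rot: [-3.138, -0.149, -0.002]
ft_force: [0.2, 1.2, -0.1]
grip_width: 0.217
grip_force: 25.0
time: 34.1
position: [0.4943, 0.3934, 0.1605]
tool_rot: [-2.156, -2.284, 0.002]
ft_force: [-0.1, 0.1, 0.4]
grip_width: 0.218
grip_force: 25.0
t 34.1 pos [0.4943 0.3934 0.1605] shift mm [-369.4548   42.5227    0.7444] turn [-0.0812  0.0453 -0.2043] after turn shift [-369.6045   41.2044    0.5115] q7 -0.9313276417035401
```

```bash
python3 -m handwheel '[[0.005,-0.03,0.003,0,0,0,0],[0.005,-0.044,0.005,0,0,0,0],[0.005,-0.044,0.005,0,0,0,0],[0.005,-0.044,0.005,0,0,0,0],[0.005,-0.044,0.005,0,0,0,0],[0.005,-0.044,0.005,0,0,0,0],[0.005,-0.044,0.005,0,0,0,0],[0.005,-0.044,0.005,0,0,0,0],[0.005,-0.031,0.004,0,0,0,0],[0.005,0,0,0,0,0,0],[0.005,0,0,0,6,0,0],[0.005,0,0,0,6,0,0]]';  python3 -m handwheel '[[0.005,0,0,0,0,0,0],[0.005,0,0,0,0,0,0]]'; python3 - <<'E'
from h import *
for n in("top","scene"): im,d=grab(n,n+"9"); np.savez(n+"9.npz",im=im,d=d)
T=cv2.imread("pics/top9.png")[200:310,190:360];S=cv2.imread("pics/scene9.png")[130:290,220:380]
cv2.imwrite("pics/j9.png",np.hstack([cv2.resize(T,(400,400)),cv2.resize(S,(400,400))]))
s=ctrl.get_state();R=Rn.from_rotvec(s["tool_rot"]);t=s["position"]
print(t,R.as_matrix(),"world shift to (.556,.027,.06) in tool mm",R.inv().apply(np.array([.556,.027,.06])-t)*1000)
E
```

```text
time: 35.6
position: [0.5586, 0.0291, 0.1622]
tool_rot: [-2.049, -2.175, 0.232]
ft_force: [-0.3, -0.0, 0.2]
grip_width: 0.219
grip_force: 24.9
time: 35.85
position: [0.5583, 0.0294, 0.1615]
tool_rot: [-2.048, -2.178, 0.228]
ft_force: [0.1, 0.1, -0.9]
grip_width: 0.218
grip_force: 25.0
[0.5583 0.0286 0.162 ] [[-0.061   0.9766 -0.2061]
 [ 0.9981  0.0595 -0.0134]
 [-0.0009 -0.2065 -0.9784]] world shift to (.556,.027,.06) in tool mm [ -1.3609  18.7767 100.3325]
```

View pics/j9.png

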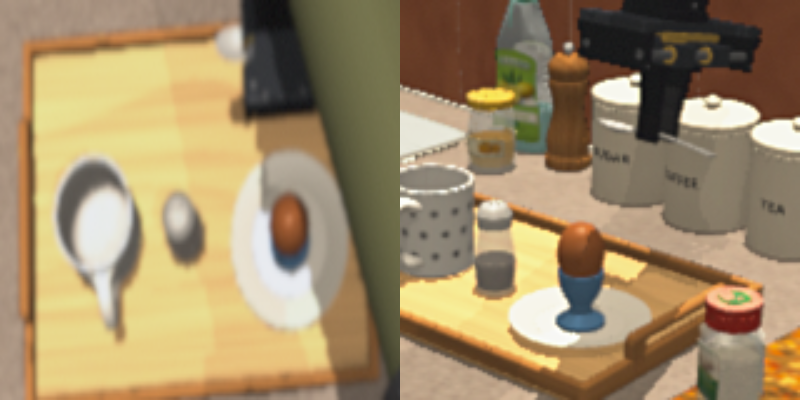

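The spoon hangs level, bowl to the left (605,125) and handle to the right (712,152). The shaker stands midway between mug and plate. I lower it straight down with the tool leaning back.

```bash
python3 -m handwheel '[[0.005,-0.001,0.004,0.02,0,0,0],[0.005,0,0.006,0.03,0,0,0],[0.005,0,0.006,0.03,0,0,0],[0.005,0,0.003,0.02,0,0,0],[0.005,0,0,0,0,0,0],[0.005,0,0,0,0,0,0]]'; python3 - <<'E'
from h import *
s=ctrl.get_state();R=Rn.from_rotvec(s["tool_rot"]);t=s["position"]
print(t,"to (.556,.027,.018)",R.inv().apply(np.array([.556,.027,.018])-t)*1000)
for sx in(37,-37):
  for h in (70,):
    print("corner",t+R.apply([sx/1000,-.095,-h/1000])-[0,0,t[2]-.018])
E
```

```text
time: 36.7
position: [0.5573, 0.027, 0.0606]
tool_rot: [-2.05, -2.177, 0.227]
ft_force: [-0.1, -0.4, 0.3]
grip_width: 0.217
grip_force: 25.0
[0.5573 0.027  0.0606] to (.556,.027,.018) [ 0.0645  7.5442 41.9272]
corner [0.4767 0.0592 0.1061]
corner [ 0.4811 -0.0146  0.1061]
```

```bash
python3 -m handwheel '[[0.005,0,0.003,0.015,0,0,0],[0.005,0,0.003,0.014,0,0,0],[0.005,0,0.0015,0.008,0,0,0],[0.005,0,0,0.002,0,0,0],[0.005,0,0,0,0,0,0],[0.005,0,0,0,0,0,0]]'; python3 - <<'E'
from h import *
s=ctrl.get_state();R=Rn.from_rotvec(s["tool_rot"]);t=s["position"]
print(t,"to (.556,.027,.018)",R.inv().apply(np.array([.556,.027,.018])-t)*1000)
E
```

```text
time: 37.45
position: [0.5563, 0.0269, 0.0205]
tool_rot: [-2.05, -2.177, 0.228]
ft_force: [0.0, -0.5, 0.2]
grip_width: 0.223
grip_force: 25.0
[0.5563 0.0269 0.0205] to (.556,.027,.018) [0.1334 0.2676 2.4517]
```

```bash
python3 -m handwheel '[[0.005,0,0,0.001,0,0,0],[0.005,0,0,0.001,0,0,0],[0.005,0,0,0.001,0,0,0],[0.005,0,0,0.001,0,0,0],[0.005,0,0,0,0,0,0]]'; python3 -m handwheel '[[0.021,0,0,0,0,0,0],[0.024,0,0,-0.001,0,0,0],[0.028,0,0,-0.001,0,0,0],[0.032,0,0,-0.001,0,0,0],[0.032,0,0,0,0,0,0],[0.032,0,0,-0.005,0,0,0],[0.032,0,0,-0.015,0,0,0],[0.032,0,0,-0.03,0,0,0],[0.032,0,0,-0.04,0,0,0],[0.032,0,0,-0.04,0,0,0],[0.032,0,0,0,0,0,0]]' 3
```

```text
time: 38.08
position: [0.555, 0.0267, 0.016]
tool_rot: [-2.049, -2.177, 0.229]
ft_force: [0.0, 0.3, 0.1]
grip_width: 0.217
grip_force: 25.0
time: 39.45
position: [0.5856, 0.0294, 0.1507]
tool_rot: [-2.053, -2.181, 0.221]
ft_force: [-0.6, 0.4, -0.1]
grip_width: 0.368
grip_force: 0.0
```

```bash
python3 -m handwheel '[[0.032,0,0,-0.04,-6,0,0],[0.032,0,0,-0.02,-6,0,0],[0.032,-0.05,0,0,0,0,0],[0.032,-0.05,0,0,0,0,0],[0.032,-0.05,0,0,0,0,0],[0.032,-0.05,0,0,0,0,0],[0.032,-0.05,0,0,0,0,0],[0.032,0,0,0,0,0,0]]'; cat > spoon.py <<'E'
import sys
from h import *
k=sys.argv[1]
O=np.array([.4762,.1232]);a=np.radians(3.47);M=np.array([[np.cos(a),np.sin(a)],[-np.sin(a),np.cos(a)]])
V=[]
for n in("top","scene"):
    im,d=grab(n,n+k);P=cloud(n,d);i=im.astype(int);L=(P[...,:2]-O)@M.T
    m=(L[...,0]>.038)&(L[...,0]<.12)&(L[...,1]>-.175)&(L[...,1]<-.01)&(P[...,2]<.035)&(i.max(-1)-i.min(-1)<55)&(i.min(-1)>90)
    m=cv2.morphologyEx(m.astype(np.uint8),cv2.MORPH_OPEN,np.ones((2,2)))>0
    q=L[m]
    if len(q)>20:
        f=cv2.fitLine(q.astype(np.float32),cv2.DIST_HUBER,0,.001,.001).ravel()
        ang=np.degrees(np.arctan2(f[0],f[1])); ang=(ang+90)%180-90
        print(n,len(q),"local x",q[:,0].min(),q[:,0].max(),"y",q[:,1].min(),q[:,1].max(),"angle from tray y",ang,"z",np.percentile(P[m][:,2],[5,95]))
    V.append(cv2.resize(im[200:310,190:360] if n=="top" else im[170:290,220:380],(400,400)))
cv2.imwrite(f"pics/j{k}.png",np.hstack(V))
E
python3 spoon.py 10
```

```text
time: 40.45
position: [0.6066, -0.2271, 0.204]
tool_rot: [-2.163, -2.278, 0.004]
ft_force: [-0.3, 1.0, -0.9]
grip_width: 0.369
grip_force: 0.0
top 249 local x -0.2493239760276592 0.08178769661953895 y -0.16791956412685655 -0.0398442459075468 angle from tray y 0.5767441 z [0.0077 0.0213]
scene 116 local x -0.8981233109725281 0.08815152194561357 y -0.8100361463978561 -0.04333160055646445 angle from tray y 35.1653 z [0.0113 0.0317]
```

View pics/j10.png

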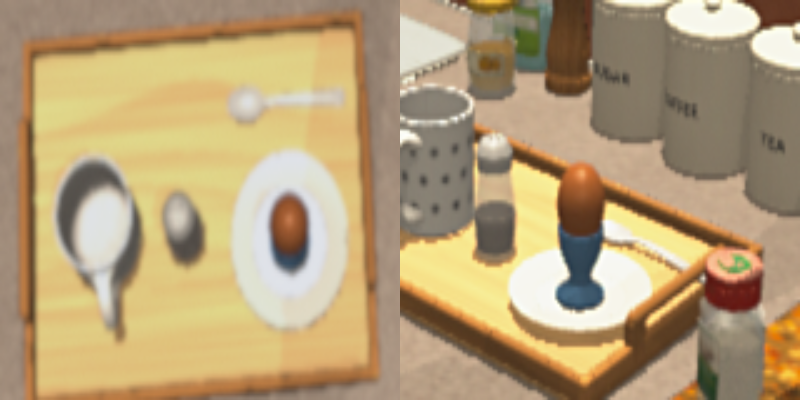

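Spoon lies straight with its handle to the right, but about 24 mm behind the plate, at (285,100) in the left crop. I'll nudge it about 11 mm closer with both fingertips from behind, with the gripper turned so that its body stays clear of the egg.

```bash
python3 go.py .590 .030 .15 -0.7; python3 - <<'E'
from h import *
im=cv2.imread("pics/top10.png");i=im.astype(int)
# spoon axis by rays onto z=.014 plane
O=np.array([.4762,.1232]);a=np.radians(3.47);M=np.array([[np.cos(a),np.sin(a)],[-np.sin(a),np.cos(a)]])
L=[]
for v in range(225,262):
    for u in range(275,345):
        l=M@(ray("top",(u,v),.014)[:2]-O)
        if .042<l[0]<.12 and -.175<l[1]<-.02 and i[v,u].max()-i[v,u].min()<60 and i[v,u].min()>90: L.append(l)
L=np.array(L);print(len(L),np.percentile(L,[1,50,99],axis=0))
for y in np.arange(-.17,-.03,.0128):
    w=L[(L[:,1]>=y)&(L[:,1]<y+.0128)]
    if len(w): print("%.3f"%y,len(w),w[:,0].min(),w[:,0].mean(),w[:,0].max())
E
```

```text
t 40.55 pos [ 0.6077 -0.2205  0.2048] shift mm [250.9901  -2.7839  55.1088] turn [-0.0958 -0.0195 94.0924] after turn shift [ -20.7375 -250.2195   54.7808] q7 0.1616837717323175
245 [[ 0.0597 -0.1651]
 [ 0.0725 -0.0827]
 [ 0.082  -0.038 ]]
-0.170 15 0.06653233729405053 0.0712568578673128 0.07519987855741771
-0.157 18 0.06703468462804235 0.07118591665598274 0.07587031046482541
-0.144 20 0.0678718813600804 0.07228869406030428 0.0767082952963493
-0.132 20 0.0687090170671333 0.07312622369522358 0.0775462189644174
-0.119 20 0.06954609175587301 0.0739636922426291 0.07838408147572568
-0.106 16 0.07038310543297069 0.07375873780642488 0.07855164663976544
-0.093 15 0.0688364977639027 0.07369910254484607 0.07733381421452824
-0.080 26 0.0642432312627743 0.07250783086923228 0.08072977121041272
-0.068 44 0.05932441096845799 0.07060487223711633 0.08156740138708561
-0.055 41 0.05999271946857007 0.07216002685356777 0.08240497043912655
-0.042 10 0.06624946096419904 0.07310966344622531 0.07984583153134914
```

```bash
python3 -m handwheel '[[0.05,0,0,0,0,0,10.4],[0.05,0,0,0,0,0,10.4],[0.05,0,0,0,0,0,10.4],[0.05,0,0,0,0,0,10.4],[0.05,0,0,0,0,0,10.4],[0.05,0,0,0,0,0,10.4],[0.05,0,0,0,0,0,10.4],[0.05,0,0,0,0,0,10.4],[0.05,0,0,0,0,0,10.4],[0.05,0,0,0,0,0,0]]' 10; python3 -m handwheel '[[0.05,-0.001,-0.03,0.004,0,0,0],[0.05,-0.003,-0.04,0.005,0,0,0],[0.05,-0.003,-0.04,0.005,0,0,0],[0.05,-0.003,-0.04,0.005,0,0,0],[0.05,-0.003,-0.04,0.005,0,0,0],[0.05,-0.003,-0.04,0.005,0,0,0],[0.05,-0.002,-0.02,0.005,0,0,0],[0.05,0,0,0,0,0,0],[0.05,0,0,0,0,0,0]]'; python3 go.py .590 .030 .015 -0.7
```

```text
time: 41.8
position: [0.6083, -0.218, 0.2055]
tool_rot: [-3.141, -0.004, -0.0]
ft_force: [0.7, 0.0, -0.1]
grip_width: 0.574
grip_force: 0.0
time: 42.92
position: [0.5911, 0.0274, 0.1712]
tool_rot: [3.14, -0.006, 0.0]
ft_force: [-0.2, -1.2, 0.6]
grip_width: 0.573
grip_force: 0.0
t 42.92 pos [0.5911 0.0274 0.1712] shift mm [ -1.1002  -2.8365 156.2251] turn [ 0.0768 -0.0032  0.4649] after turn shift [ -1.1135  -2.6183 156.2288] q7 -1.8000231983086736
```

```bash
python3 -m handwheel '[[0.05,0,-0.002,0.03,0,0,0.4],[0.05,0,0,0.035,0,0,0],[0.05,0,0,0.035,0,0,0],[0.05,0,0,0.03,0,0,0],[0.05,0,0,0.015,0,0,0],[0.05,0,0,0.006,0,0,0],[0.05,0,0,0.002,0,0,0],[0.05,0,0,0,0,0,0]]'; python3 go.py .5635 .030 .014 -0.7
```

```text
time: 43.92
position: [0.5916, 0.0315, 0.0192]
tool_rot: [3.141, -0.015, 0.003]
ft_force: [-0.5, -0.1, -0.4]
grip_width: 0.573
grip_force: 0.0
t 43.92 pos [0.5916 0.0315 0.0192] shift mm [-28.0456   1.7664   5.165 ] turn [ 0.0116 -0.0927  0.1485] after turn shift [-28.0325   1.8402   5.21  ] q7 -1.895035953359745
```

```bash
python3 -m handwheel '[[0.05,0,0.001,0.003,0,0,0],[0.05,0,0,0.002,0,0,0],[0.05,-0.005,0,0,0,0,0],[0.05,-0.005,0,0,0,0,0],[0.05,-0.003,0,0,0,0,0],[0.05,-0.002,0,0,0,0,0],[0.05,-0.002,0,0,0,0,0],[0.05,-0.002,0,0,0,0,0],[0.05,-0.002,0,0,0,0,0],[0.05,-0.002,0,0,0,0,0],[0.05,0,0,0,0,0,0]]'; python3 go.py .5635 .030 .014 -0.7; python3 - <<'E'
from h import *
im,d=grab("scene","scene11");cv2.imwrite("pics/j11.png",cv2.resize(im[180:290,260:380],(655,600)))
E
```

```text
time: 45.3
position: [0.5675, 0.0308, 0.0132]
tool_rot: [3.141, -0.015, -0.0]
ft_force: [-0.7, -0.4, -0.6]
grip_width: 0.571
grip_force: 0.0
t 45.3 pos [0.5675 0.0308 0.0132] shift mm [-4.0364  0.7901 -0.7833] turn [0.0115 0.0117 0.1557] after turn shift [-4.0341  0.8009 -0.7843] q7 -1.892514869968555
```

View pics/j11.png

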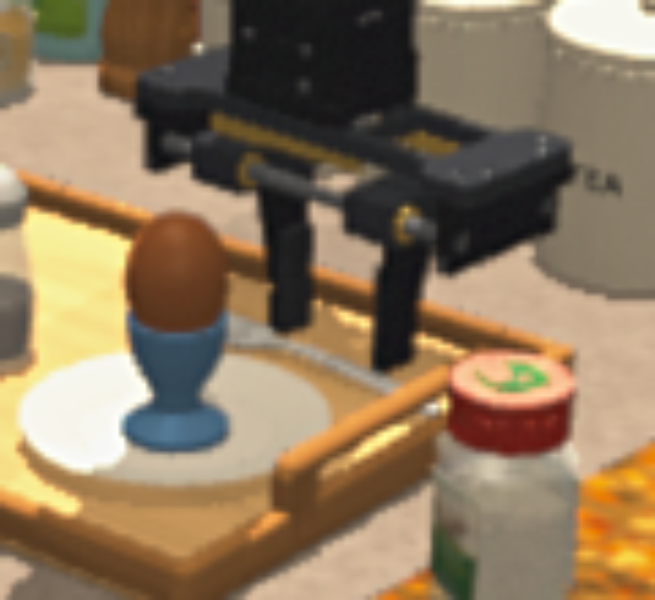

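The fingertips at (292,325) and (393,362) are right behind the spoon. I push a little further, then back off and check.

```bash
python3 -m handwheel '[[0.05,-0.002,0,0,0,0,0],[0.05,-0.002,0,0,0,0,0],[0.05,-0.001,0,0,0,0,0],[0.05,0,0,0,0,0,0],[0.05,0.003,0,0,0,0,0],[0.05,0.004,0,-0.003,0,0,0],[0.05,0.004,0,-0.02,0,0,0],[0.05,0,0,-0.035,0,0,0],[0.05,0,0,-0.035,0,0,0],[0.05,0,0,-0.035,0,0,0],[0.05,0,0,0,0,0,0]]'; python3 -m handwheel '[[0.05,0,0.04,0,0,0,0],[0.05,0,0.05,0,0,0,0],[0.05,0,0.05,0,0,0,0],[0.05,0,0.05,0,0,0,0],[0.05,0,0.05,0,0,0,0],[0.05,0,0,0,0,0,0]]'; cat > sp2.py <<'E'
import sys
from h import *
im,d=grab("top","top"+sys.argv[1]);i=im.astype(int)
O=np.array([.4762,.1232]);a=np.radians(3.47);M=np.array([[np.cos(a),np.sin(a)],[-np.sin(a),np.cos(a)]])
v,u=np.mgrid[215:275,265:355];v=v.ravel();u=u.ravel()
L=np.array([M@(ray("top",p,.014)[:2]-O) for p in zip(u,v)]);px=i[v,u]
k=(np.hypot(L[:,0]+.03,L[:,1]+.1)>.071)&(L[:,0]>.036)&(L[:,0]<.12)&(L[:,1]>-.175)&(L[:,1]<-.02)&(px.max(1)-px.min(1)<60)&(px.min(1)>90)
L=L[k]
for y in np.arange(-.17,-.03,.0128):
    w=L[(L[:,1]>=y)&(L[:,1]<y+.0128)]
    if len(w): print("%.3f"%y,len(w),w[:,0].min(),w[:,0].mean(),w[:,0].max())
print("y range",L[:,1].min(),L[:,1].max())
E
python3 sp2.py 12
```

```text
time: 46.72
position: [0.5763, 0.0312, 0.1447]
tool_rot: [3.141, -0.015, 0.01]
ft_force: [-1.0, 0.8, -0.5]
grip_width: 0.575
grip_force: 0.0
time: 47.48
position: [0.5696, -0.2157, 0.1397]
tool_rot: [3.14, -0.029, -0.004]
ft_force: [0.2, 0.7, -0.3]
grip_width: 0.572
grip_force: 0.0Traceback (most recent call last):
  File "sp2.py", line 6, in <module>
    L=np.array([M@(ray("top",p,.014)[:2]-O) for p in zip(u,v)]);px=i[v,u]
                   ~~~^^^^^^^^^^^^^^
  File "h.py", line 16, in ray
    K,R,t=cam(n); o=-R.T@t; r=R.T@np.linalg.solve(K,[uv[0],uv[1],1]); return o+r*(z-o[2])/r[2]
          ~~~^^^
  File "h.py", line 10, in cam
    c=ctrl.camera_info(n); return np.array(c["intrinsics"]),np.array(c["R"]),np.array(c["t"])
ValueError: time passes only in moves, steps and waits
```

```bash
sed -i 's/^def cam(n):/import functools\n@functools.lru_cache\ndef cam(n):/' h.py; python3 sp2.py 13
```

```text
-0.170 12 0.052973540706432024 0.057203546171696845 0.06143615956131339
-0.157 22 0.05093756066927037 0.057249689147564654 0.06227281126780457
-0.144 20 0.05431085775265882 0.058708744396964906 0.06310940204358945
-0.132 18 0.05514660188254396 0.05906517022280143 0.06361132726509026
-0.119 16 0.05344392313439205 0.05813771044177373 0.06206942025252677
-0.106 19 0.05394513003951242 0.05814407852684404 0.0627383289947249
-0.093 18 0.05478042630586938 0.05869661536108866 0.06323998499094259
-0.080 28 0.048179094928534255 0.05834495519516957 0.0671241898219012
-0.068 49 0.04581599275890675 0.05840301046853789 0.07067691278642642
-0.055 44 0.046483192349467094 0.05888950859984546 0.07101150201227682
-0.042 12 0.049847623495981035 0.05930850163646082 0.06641663095562962
y range -0.16438806187422134 -0.036974733945382185
```

```bash
python3 spoon.py 14; python3 - <<'E'
from h import *
im,d=grab("scene");P=cloud("scene",d)
for nm,c in(("white",(.595,-.2385)),("green",(.5925,-.298))):
    q=P[(np.hypot(P[...,0]-c[0],P[...,1]-c[1])<.027)&(P[...,2]>.045)];print(nm,q[q[:,2]>.078].mean(0))
E
```

```text
top 247 local x 0.04285188378159751 0.06850179999915461 y -0.16692012245033255 -0.03958605805607747 angle from tray y 0.48234558 z [0.0085 0.0199]
scene 94 local x -0.0040673429087325665 0.07093140139727078 y -0.186098336654715 -0.04957088656448569 angle from tray y 7.16333 z [0.0117 0.0273]
white [ 0.5832 -0.2425  0.3559]
green [ 0.5869 -0.2951  0.2056]
```

View pics/j14.png

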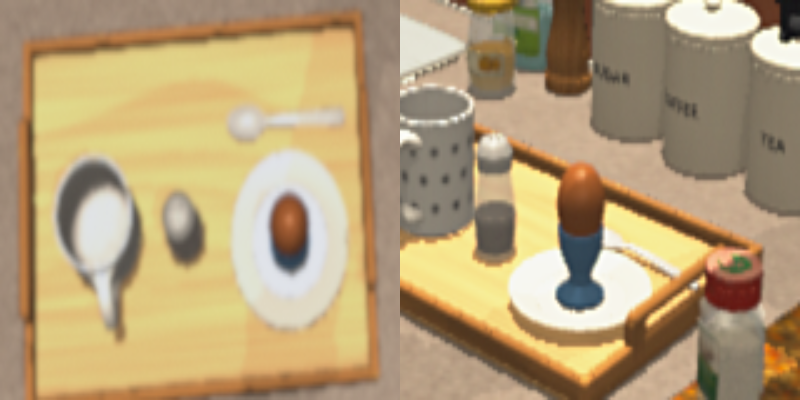

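The spoon now lies straight and close behind the plate at (285,120), clear of both plate and rim. The egg, cup and shaker stand where they should.

```bash
python3 -c "
from bench import ctrl
print(ctrl.close_job())"
```

```text
the job is handed in; nothing more can be done
None
```

The breakfast is laid and handed in at about 48 s of the allowed 102 s: cup centred on the plate, brown egg upright in it, salt shaker midway between plate and mug, and the teaspoon straight about 11 mm behind the plate with its handle to the right; mug, jar and other two eggs were not touched.

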